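# Release the moisture can from its retaining arm and slide it to the end stop

## Robot

A 7-joint arm with a two-finger parallel gripper is mounted at the origin on a cart in front of the work surface, level with it; the furniture and walls round the work are solid. World frame = base frame: x ahead of the robot, y to its left, z up, the work surface at z = 0. Lengths are in m, angles in rad, forces in N, time in s.
With the tool pointing down it reaches from about 0.4 to 0.925 m from the base axis. Payload 5.6 kg.
Tool frame: the origin (TCP) lies between the finger pads; the fingertips stand 19 mm ahead of it and the grasp point (between the pads) is the TCP; z points along the fingers, y is the line along which they close (so a half turn about z gives the same grasp; the last joint's range is limited). The gripper opens to 85 mm and grips with 20 to 120 N. Pads are 22 mm wide; open, the fingers measure 114 mm over their backs; the gripper's body (76 mm by 85 mm) begins 54 mm behind the grasp point. The pads swing forward as they close: fully open they stand 13 mm farther back than shut.
Start: joints at [-1.165, 0.468, -0.012, 1.603, 0.006, 1.071, -0.056], TCP at [0.282, 0.586, 0.25] pointing down, gripper open.
Joint ranges: [-2.53, 2.53], [-0.31, 2.02], [-1.57, 1.55], [0.28, 2.44], [-1.29, 4.43], [0.15, 1.84], [-2.92, 2.92]. Speed limits (rad/s): [2.57, 2.57, 3.14, 3.14, 3.14, 3.14, 3.14].

## Interface

Orientations are given as a 3x3 rotation matrix whose columns are the frame's x, y, z axes.
In Python, from bench import status, get_image, manip gives the robot as it stands.
- The arm moves only by the shell command python3 -m inch 'ROWS' [OPENING] [FORCE]. ROWS is JSON, a list of rows, each a list of 4 numbers: the shift along the world's x, y, z in m, then the turn about the world's z in rad. In form: [[dx, dy, dz, yaw], ...]. A call has 1 to 12 rows; each row shifts and turns the commanded pose from where the row before left it; what a row does not reach is not made up. A row lasts 1/12 s, in which the tool goes at most 41.7 mm and 7.16 degrees, less where a joint would pass 70% of its speed; a pose out of reach is approached as far as the arm can. A call is refused whole if a number of a shift passes 0.0417 or a number of a turn 0.125, either way. A call with a gripper value outside its range is refused whole. OPENING is the finger opening in m, from 0 to 0.0854, set as the call begins (- or left out, the last holds). The fingers move at their own pace and stop on an object; FORCE is the grip in N (left out, the last holds). Time passes only in rows, so rows that do not move let the fingers close. It gives the time, the measured TCP pose, the force, the opening and the grip force at its end, in the units of the state.
- status.sense(): the state, without advancing time (a new reading comes with each control period).
- get_image(name): name is "side" or "top"; returns a dict with "color" (420x560x3 uint8, blue, green, red), "range_z" (420x560 float32, m along the optical axis (not along the pixel's ray), 0 where there is no reading), "camera_matrix" (3x3 intrinsics, pixels), "extrinsics" (4x4, takes a point from world to camera coordinates). Camera axes: x right, y down, z forward; pixel columns grow to the right and rows downward; lengths in m; the calibration is good to about 2 mm. A picture is of the moment at which its call begins.
- manip.close_job(): hands the job in; it is judged then, once.
The state is a dict: "t": time; "qpos": joint angles; "qvel": joint speeds; "effort": joint torques, N m; "tool_pos": TCP position; "ee_rot": TCP orientation; "wrist_force": force on the tool from outside, world axes, zero at the start; "torque": the same for the moment, N m; "grip_width": finger opening in m; "grasp_force": force on a finger pad.
Only numpy, scipy, OpenCV 4.12 (cv2) and the standard library are available. Lean on these libraries where they do the work, as an engineer would, in place of code of your own. Each camera call takes 0.05 s, during which the arm holds its last target. There are 200 camera calls.

## Task

With the fingertips, push the grip bar of the counterweighted retaining arm up and back past its balance point, so that the arm stays raised by itself and its foot is out of the aluminium can. Then push the can along its lane right up to the end stop and leave it there standing in the lane, with the arm still raised. Only push: do not lift or tip the can, and leave the tube cap, the can lid and the stopwatch where they are.

Things in the scene. Friction and masses are not known exactly. Their poses are not given: they have to be found in the camera images.
- stand: fixed aluminium stand with can lane and retaining arm; origin on the bench under the arm's pivot. x: from the lane back towards the two grey pivot posts; y: along the lane to its end stop; z up. Lane: plate with its top 5 mm over the bench, centre line at x = -110 mm, y = -125 to +185 mm; two guide rails, tops 13 mm over the bench, leave 64 mm between them; open at the -y end.
- lane_end (a point): point on the lane's plate, on its centre line, at the inner face of the end stop: a steel plate across the lane's +y end, top 32 mm over the bench. In the stand's frame x = -110, y = +175, z = 5 mm. The can (radius 28 mm) touches the stop when its centre is 28 mm short of this.
- pivot (a point): centre of the arm's pivot axle, along the stand's y, 90 mm over the bench, between two grey posts (66 mm in x, 10 mm in y, 117 mm high, centred at stand y = -34 and +34 mm). The arm's round counterweight, 48 mm in diameter, is 50 mm behind it. The lowered arm rises straight from the pivot, 33 degrees above level, over the lane towards -x, and ends in the grip bar.
- lever (a joint): angle of the steel retaining arm, rad: 0 = down, 1.92 = raised, leaning back on its stop. Balance at about 0.85: below it the arm falls back down, beyond it swings on slowly by itself to 1.92 (damped hinge). 1 to 4 N at the grip bar moves it. Down, its foot (22 mm disc on a thin stem, 110 mm from the pivot) dips 8 mm into the can's mouth and keeps the can in place.
- grip_bar (a point): centre of the arm's black rubber grip bar: round, 16 mm in diameter, 84 mm long, parallel to the stand's y; 202 mm from the pivot axle. With the arm down it is at x = -170, y = 0, z = 200 mm in the stand's frame, 33 degrees above level as seen from the pivot; it moves on an arc up and towards the stand's +x.
- can: open aluminium moisture can, 56 mm in diameter, 30 mm high, about 90 g, standing on the lane (stand x = -110 mm, y = 0) under the arm; origin at the centre of its underside, z up. Against the end stop its centre is at stand y = +147 mm.
- cap: teal tube cap, upright, 29 mm in diameter, 55 mm high, loose on the bench in front of the lane; origin at the centre of its underside. Not to be moved.
- lid: shallow metal can lid lying upside down, 70 mm in diameter, 17 mm high, loose on the bench beside the posts; origin at the centre of its underside. Not to be moved.
- stopwatch: black stopwatch lying flat, 70 x 58 x 16 mm, loose on the bench beside the posts; origin at the centre of its underside. Not to be moved.
Things that resemble listed ones, but are neither listed nor needed, are in the scene too. What is shaped like the can but orange or red is not meant.

How it is judged:
By the outcome, as a careful person would: the job done as asked, in the order asked, and still so for the second after the job is handed in, with the robot touching nothing.
It also fails if it takes over 51 s, if anything falls off the work surface, if the arm or the gripper's body presses on something with over 40 N, if the wrist force passes 120 N, or if a joint passes its speed limit or range.

## Working session

There is one attempt and no reset: what is moved stays moved. The work goes in short steps, Python scripts to look and compute and a shell command to move; the robot and the scene stay as the last step left them, time stands still between calls to the robot, and variables do not carry over. Pictures are saved under pics/ and viewed, at most 10 in all, crops included, and the job is handed in when it is done.

```bash
mkdir -p pics; python3 - <<'E'
from bench import status,get_image
import cv2,numpy as np
s=status.sense();print({k:np.round(v,3).tolist() for k,v in s.items()})
for n in("top","side"):
    d=get_image(n);cv2.imwrite(f"pics/{n}0.png",d["color"]);np.savez(f"{n}0.npz",**d)
    print(n,d["camera_matrix"].tolist(),np.round(d["extrinsics"],3).tolist())
E
```

```text
{'t': 0.0, 'qpos': [-1.165, 0.468, -0.012, 1.604, 0.006, 1.071, -0.056], 'qvel': [0.0, 0.0, -0.001, -0.0, 0.0, -0.0, 0.0], 'effort': [-0.0, -53.239, 0.021, -25.131, 0.011, 0.008, -0.0], 'tool_pos': [0.282, 0.585, 0.249], 'ee_rot': [[-0.901, 0.434, -0.001], [0.434, 0.901, -0.002], [-0.0, -0.002, -1.0]], 'wrist_force': [-0.619, 0.549, 0.63], 'torque': [-0.029, 0.009, 0.021], 'grasp_force': 0.0, 'grip_width': 0.085}
top [[460.7237480111854, 0.0, 279.99925840552186], [0.0, 460.7237480111854, 211.7460424593158], [0.0, 0.0, 1.0]] [[0.005, -1.0, -0.027, 0.039], [-0.983, 0.0, -0.185, 0.608], [0.185, 0.028, -0.982, 1.019], [0.0, 0.0, 0.0, 1.0]]
side [[383.9674727478667, 0.0, 279.76197407689494], [0.0, 383.9674727478667, 209.85445803987784], [0.0, 0.0, 1.0]] [[-0.999, 0.048, 0.009, 0.557], [0.017, 0.506, -0.862, 0.087], [-0.046, -0.861, -0.506, 0.952], [0.0, 0.0, 0.0, 1.0]]
```

View pics/top0.png

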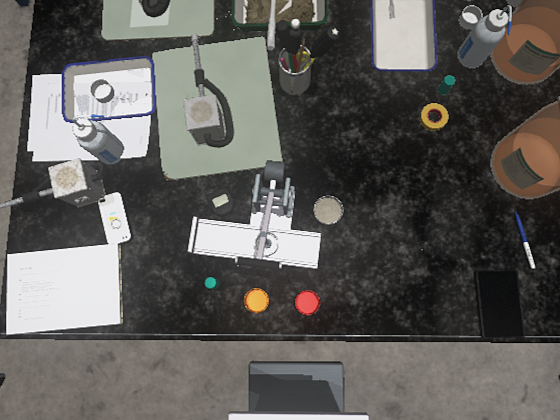

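View pics/side0.png

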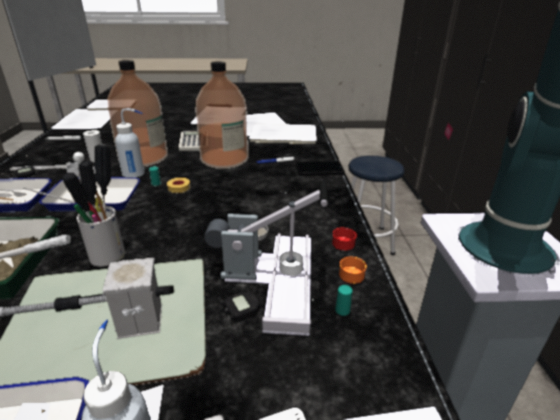

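The top view shows the stand with its lane from about (190,235) to (321,250), the end stop at the left, the arm over the lane and the posts near (273,190). The cap is at (210,283), the lid at (328,210), the stopwatch at (221,202), and the orange and red decoys at (256,300) and (307,302). The side view shows the grip bar near (322,202) and the can at (291,262).

Things that could be taken for the can (top view): silver can in the lane (267,243), orange (256,300), red (307,302), lid (328,210) and white cup (470,16). I choose the one in the lane and will check it in a crop.

```bash
python3 - <<'E'
import cv2,numpy as np
t=cv2.imread("pics/top0.png")[155:275,180:350];s=cv2.imread("pics/side0.png")[180:340,200:370]
a=cv2.resize(t,None,fx=4.6,fy=4.6,interpolation=cv2.INTER_CUBIC);print(a.shape);cv2.imwrite("pics/topc.png",a)
b=cv2.resize(s,None,fx=3.7,fy=3.7,interpolation=cv2.INTER_CUBIC);print(b.shape);cv2.imwrite("pics/sidec.png",b)
E
```

```text
(552, 782, 3)
(592, 629, 3)
```

View pics/topc.png

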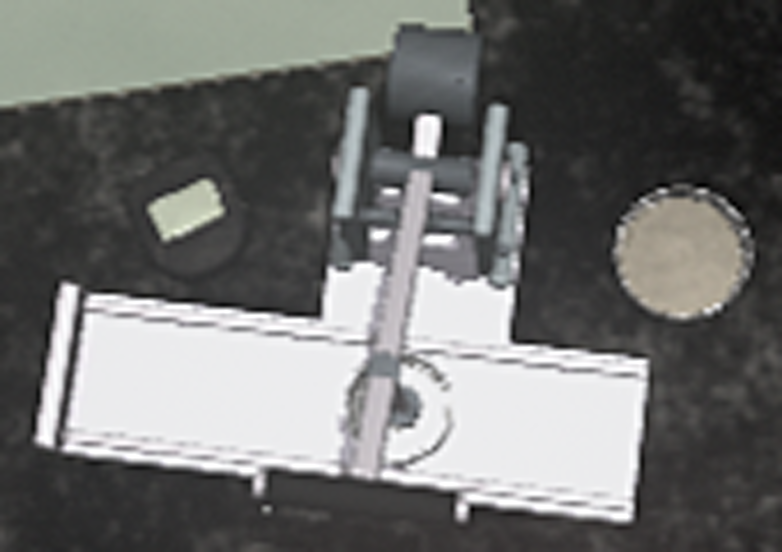

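View pics/sidec.png

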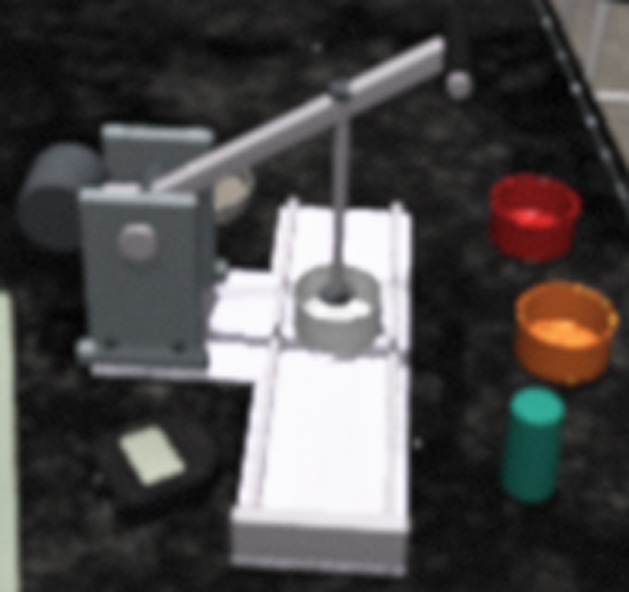

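The crops confirm the open metal can in the lane, with the foot in it. Top crop: can rim (401,409), grip bar ends (258,490) and (463,506), end stop mid (53,364). Side crop: bar's +y end (459,86), can rim (338,293), end stop top mid (321,513).

```bash
cat > h.py <<'E'
import numpy as np,cv2
C={n:np.load(n+"0.npz") for n in("top","side")}
def full(n,p): return np.array(p)/4.6+[180,155] if n=="top" else np.array(p)/3.7+[200,180]
def proj(n,X):
    E=C[n]["extrinsics"];c=E[:3,:3]@X+E[:3,3];k=C[n]["camera_matrix"]@c;return k[:2]/k[2]
def tri(a,b):
    P=[C[n]["camera_matrix"]@C[n]["extrinsics"][:3] for n in("top","side")]
    X=cv2.triangulatePoints(*P,np.float64(a).reshape(2,1),np.float64(b).reshape(2,1));return (X[:3]/X[3]).ravel()
def onz(n,p,z):
    E=C[n]["extrinsics"];d=E[:3,:3].T@np.linalg.inv(C[n]["camera_matrix"])@[*p,1];o=-E[:3,:3].T@E[:3,3];return o+d*(z-o[2])/d[2]
E
python3 - <<'E'
from h import *
from scipy.optimize import least_squares
ob=[("top",(53,364),(-110,185,32)),("top",(640,440),(-110,-125,13)),("top",(258,490),(-170,42,200)),("top",(463,506),(-170,-42,200)),
("top",(401,409),(-110,0,35)),("side",(459,86),(-170,42,200)),("side",(338,293),(-110,0,35)),("side",(321,513),(-110,185,32))]
def W(p,X): c,s=np.cos(p[2]),np.sin(p[2]);x,y,z=np.array(X)/1e3;return np.array([p[0]+c*x-s*y,p[1]+s*x+c*y,z])
f=lambda p:np.concatenate([proj(n,W(p,X))-full(n,q) for n,q,X in ob])
r=least_squares(f,[0.6,0,0],loss="soft_l1");p=r.x;print(p.round(4));print(f(p).reshape(-1,2).round(1).tolist())
np.save("p.npy",p)
for n,X in dict(pivot=(0,0,90),grip=(-170,0,200),can=(-110,0,5),end=(-110,147,5),start=(-110,-125,5)).items(): print(n,W(p,X).round(3))
print("tri bar+y",tri(full("top",(258,490)),full("side",(459,86))).round(3),"exp",W(p,(-170,42,200)).round(3))
print("tri can",tri(full("top",(401,409)),full("side",(338,293))).round(3))
for n,q,z in(("cap",(210,283),.055),("orange",(256,300),.03),("red",(307,302),.03),("lid",(328,210),.017),("watch",(221,202),.016)): print(n,onz("top",q,z).round(3))
E
```

```text
[ 0.6453  0.058  -0.117 ]
[[-1.3, 0.5], [0.2, 0.2], [1.7, -0.3], [-1.0, 1.3], [-0.1, -0.3], [-0.2, -2.1], [-0.3, -3.1], [-0.3, 1.3]]
pivot [0.645 0.058 0.09 ]
grip [0.476 0.078 0.2  ]
can [0.536 0.071 0.005]
end [0.553 0.217 0.005]
start [ 0.521 -0.053  0.005]
tri bar+y [0.481 0.123 0.197] exp [0.481 0.12  0.2  ]
tri can [0.536 0.071 0.027]
cap [0.443 0.199 0.055]
orange [0.405 0.095 0.03 ]
red [ 0.401 -0.023  0.03 ]
lid [ 0.62  -0.075  0.017]
watch [0.64  0.186 0.016]
```

```bash
python3 -m inch '[[0.011,-0.036,0,0.028],[0.011,-0.036,0,0.028],[0.011,-0.036,0,0.028],[0.011,-0.036,0,0.028],[0.011,-0.036,0,0.028],[0.011,-0.036,0,0.028],[0.011,-0.036,0,0.028],[0.011,-0.036,0,0.028],[0.011,-0.036,0,0.028],[0.011,-0.036,0,0.028],[0.011,-0.036,0,0.028],[0.011,-0.036,0,0.028]]' 0 20
```

```text
t: 1.1
tool_pos: [0.414, 0.1517, 0.2503]
ee_rot: [[-0.994, 0.111, -0.0], [0.111, 0.994, 0.0], [0.0, 0.0, -1.0]]
wrist_force: [1.6, -0.4, 0.0]
grip_width: -0.0002
grasp_force: 0.0
```

```bash
python3 -m inch '[[0.003,-0.023,-0.01,0],[0.003,-0.023,-0.01,0],[0.003,-0.022,-0.015,0],[0.003,0,-0.016,0],[0,0,0,0]]' 0; python3 - <<'E'
from bench import get_image
import cv2,numpy as np
d=get_image("side");cv2.imwrite("pics/s1.png",cv2.resize(d["color"][130:290,200:400],None,fx=4,fy=3.7))
E
```

```text
t: 1.52
tool_pos: [0.4247, 0.0838, 0.197]
ee_rot: [[-0.993, 0.116, -0.004], [0.116, 0.993, -0.002], [0.004, -0.002, -1.0]]
wrist_force: [-1.4, -0.3, -0.1]
grip_width: -0.0001
grasp_force: 0.0
```

View pics/s1.png

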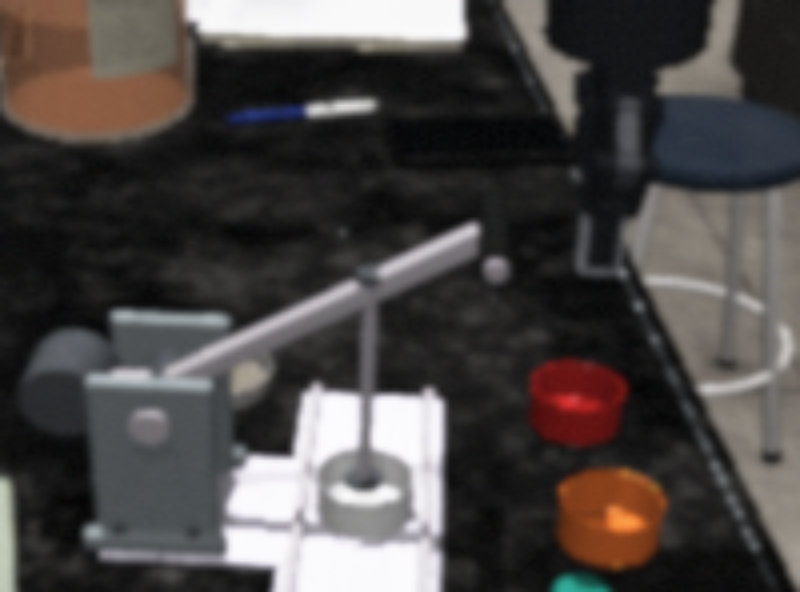

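The fingertip is at crop (600,273), to the right of the bar's near end (497,268), and the gap is free. I'll check the tip height by projection and work out the arc.

```bash
python3 - <<'E'
from h import *
for z in(.165,.178,.19): print(z,((proj("side",np.array([.4247,.0838,z]))-[200,130])*[4,3.7]).round(0))
p=np.load("p.npy");u=np.array([np.cos(p[2]),np.sin(p[2])])
for th in np.arange(0,1.21,.1):
    a=np.radians(33)+th; b=.202*np.array([-np.cos(a),np.sin(a)])
    q=p[:2]+u*(b[0]-.019); print(round(th,2),q.round(3),round(b[1]+.09,3))
E
```

```text
0.165 [592. 286.]
0.178 [594. 265.]
0.19 [597. 245.]
0.0 [0.458 0.08 ] 0.2
0.1 [0.47  0.079] 0.216
0.2 [0.483 0.077] 0.231
0.3 [0.498 0.075] 0.245
0.4 [0.514 0.073] 0.257
0.5 [0.531 0.071] 0.268
0.6 [0.549 0.069] 0.276
0.7 [0.568 0.067] 0.283
0.8 [0.588 0.065] 0.288
0.9 [0.607 0.062] 0.291
1.0 [0.627 0.06 ] 0.292
1.1 [0.648 0.058] 0.291
1.2 [0.667 0.055] 0.288
```

```bash
python3 -m inch '[[0.012,-0.001,0.003,0],[0.012,-0.001,0.003,0],[0.009,-0.001,0.003,0],[0.006,-0.0005,0.008,0],[0.006,-0.0005,0.008,0],[0.0065,-0.001,0.0075,0],[0.0065,-0.001,0.0075,0],[0.0075,-0.001,0.007,0],[0.0075,-0.001,0.007,0],[0.008,-0.001,0.006,0],[0.008,-0.001,0.006,0]]' 0; python3 - <<'E'
from bench import get_image
import cv2,numpy as np
d=get_image("side");cv2.imwrite("pics/s2.png",cv2.resize(d["color"][130:290,200:400],None,fx=4,fy=3.7))
E
```

```text
t: 2.48
tool_pos: [0.5155, 0.0762, 0.2666]
ee_rot: [[-0.994, 0.112, 0.001], [0.112, 0.994, 0.001], [-0.001, 0.001, -1.0]]
wrist_force: [-2.6, 1.4, 0.3]
grip_width: -0.0
grasp_force: 1.0
```

View pics/s2.png

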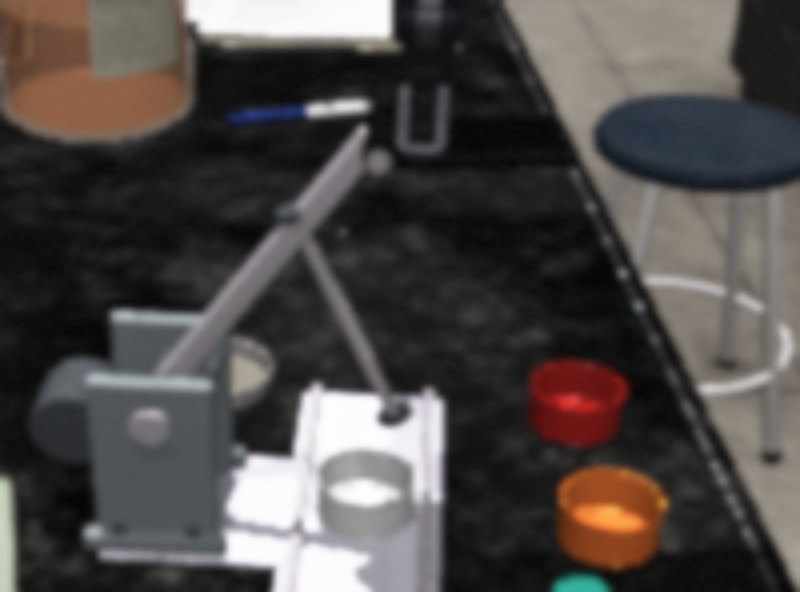

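The arm is following at about 0.4 rad: bar end at (377,162), finger behind it at (425,125), foot out of the can, can unmoved. Continue along the arc.

```bash
python3 -m inch '[[0.0085,-0.001,0.0055,0],[0.0085,-0.001,0.0055,0],[0.009,-0.001,0.004,0],[0.009,-0.001,0.004,0],[0.0095,-0.001,0.0035,0],[0.0095,-0.001,0.0035,0],[0.01,-0.001,0.0025,0],[0.01,-0.001,0.0025,0],[0.0095,-0.001,0.0015,0],[0.0095,-0.001,0.0015,0],[0.01,-0.001,0.001,0],[0.01,-0.001,0.001,0]]' 0; python3 -m inch '[[0.01,-0.001,0.003,0],[0.008,-0.001,0.003,0],[0,0,0,0],[0,0,0,0],[0,0,0,0],[0,0,0,0]]' 0; python3 - <<'E'
from bench import get_image
import cv2,numpy as np
d=get_image("side");cv2.imwrite("pics/s3.png",cv2.resize(d["color"][70:290,180:400],None,fx=3.6,fy=2.7))
E
```

```text
t: 3.53
tool_pos: [0.6291, 0.0633, 0.3011]
ee_rot: [[-0.994, 0.113, 0.0], [0.113, 0.994, -0.0], [-0.0, -0.0, -1.0]]
wrist_force: [1.0, -0.2, -0.7]
grip_width: -0.0001
grasp_force: 0.1
t: 4.03
tool_pos: [0.6456, 0.0617, 0.3072]
ee_rot: [[-0.994, 0.112, -0.001], [0.112, 0.994, 0.0], [0.001, 0.0, -1.0]]
wrist_force: [-0.6, 0.1, 0.6]
grip_width: -0.0003
grasp_force: 0.0
```

View pics/s3.png

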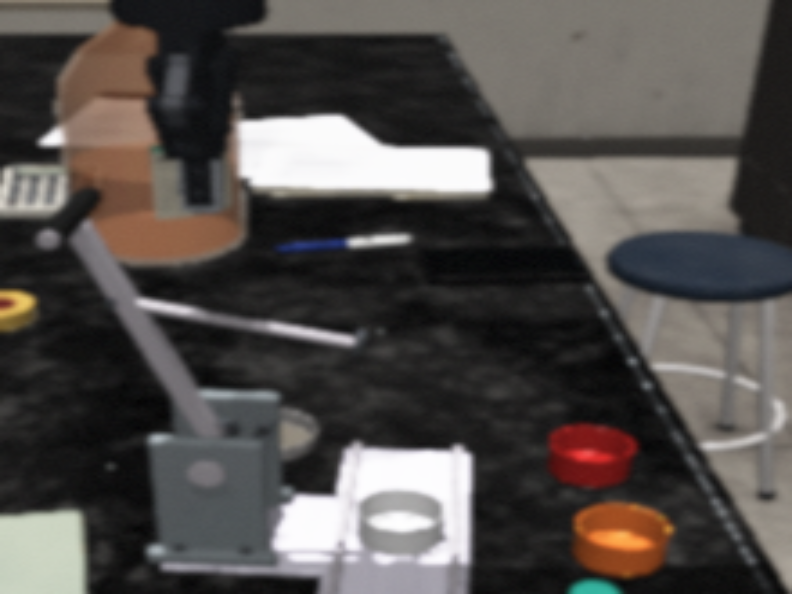

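The arm has swung on past balance by itself (bar end at (47,238)), and the can is still at (400,522). Next, go to the lane on the can's -y side and descend.

```bash
python3 -m inch '[[-0.03,-0.016,0,0],[-0.03,-0.016,0,0],[-0.03,-0.016,0,0],[-0.028,-0.017,0,0],[0,0,-0.035,0],[0,0,-0.038,0],[0,0,-0.038,0],[0,0,-0.038,0],[0,0,-0.038,0],[0,0,-0.035,0],[0,0,-0.015,0],[0,0,0,0]]' 0;  python3 - <<'E'
from bench import get_image
import cv2,numpy as np
d=get_image("side");a=cv2.resize(d["color"][150:310,180:380],None,fx=3.6,fy=3.6)
d=get_image("top");np.savez("t4.npz",**d);cv2.imwrite("pics/s4.png",a)
E
```

```text
t: 5.08
tool_pos: [0.5251, -0.0033, 0.0668]
ee_rot: [[-0.994, 0.112, -0.007], [0.112, 0.994, -0.001], [0.007, -0.001, -1.0]]
wrist_force: [0.1, -0.1, -0.6]
grip_width: -0.0003
grasp_force: 0.0
```

View pics/s4.png

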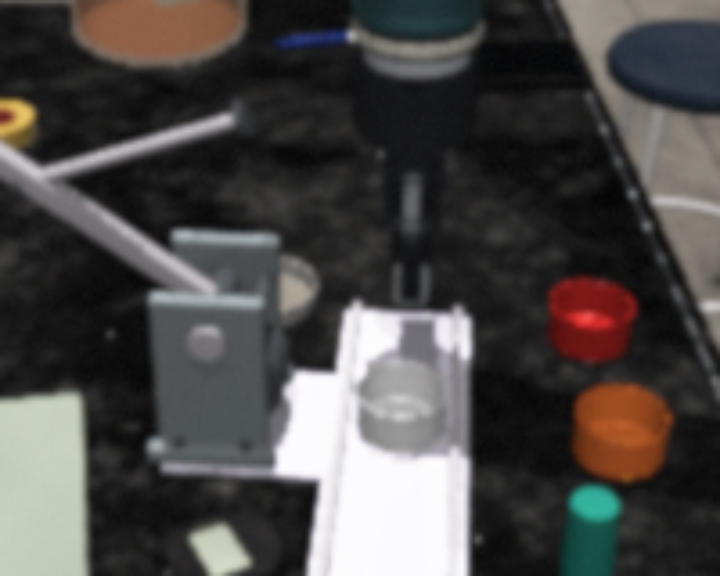

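The arm leans back on its stop, with the foot high at (238,110), and the can stands free at (400,405). The fingers hang centred over the lane behind it. Descend and push.

```bash
python3 -m inch '[[0.001,0,-0.014,0],[0,0,-0.013,0],[0,0,0,0],[0.001,0.009,0,0],[0.001,0.009,0,0],[0.001,0.008,0,0],[0.001,0.007,0,0],[0.001,0.007,0,0],[0.001,0.007,0,0],[0.001,0.007,0,0],[0.001,0.008,0,0],[0.001,0.008,0,0]]' 0;  python3 - <<'E'
from bench import get_image
import cv2,numpy as np
d=get_image("top");cv2.imwrite("pics/t5.png",cv2.resize(d["color"][155:305,180:350],None,fx=4,fy=4))
E
```

```text
t: 6.18
tool_pos: [0.5387, 0.066, 0.0439]
ee_rot: [[-0.993, 0.114, 0.001], [0.114, 0.993, -0.001], [-0.001, -0.001, -1.0]]
wrist_force: [-0.5, -4.3, 5.6]
grip_width: -0.0004
grasp_force: 3.2
```

View pics/t5.png

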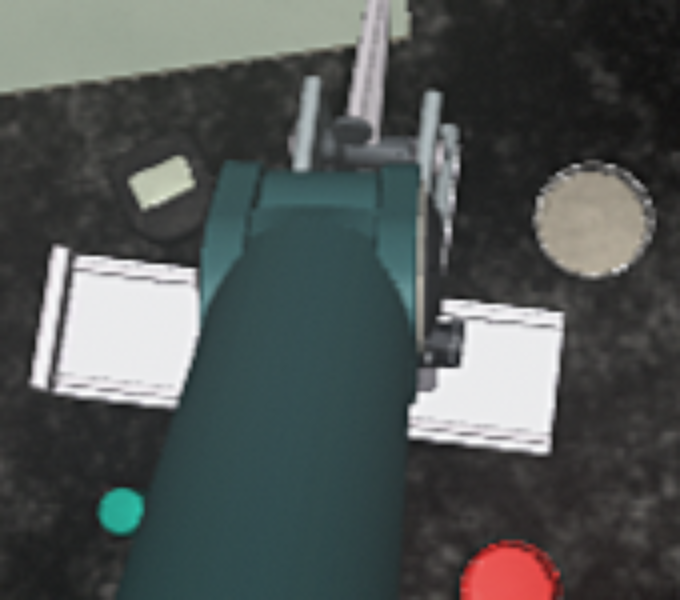

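The top view shows the hand hiding the can. The lid at (595,220) and cap at (120,510) are unmoved. I'll locate the can numerically from side depth.

```bash
cat > canpos.py <<'E'
from bench import get_image
import numpy as np
def pts(n):
    d=get_image(n);z=d["range_z"];v,u=np.nonzero(z>0);z=z[v,u];K=d["camera_matrix"];E=d["extrinsics"]
    c=np.stack([(u-K[0,2])/K[0,0]*z,(v-K[1,2])/K[1,1]*z,z]);w=E[:3,:3].T@(c-E[:3,3:]);p=np.load("p.npy");q=w[:2]-p[:2,None]
    co,s=np.cos(p[2]),np.sin(p[2]);return np.stack([co*q[0]+s*q[1],-s*q[0]+co*q[1],w[2]])*1e3
if __name__=="__main__":
    for n in("side","top"):
        P=pts(n);L=P[:,(abs(P[0]+110)<34)&(P[1]>-120)&(P[1]<172)]
        for z0,z1 in((18,26),(26,33),(33,39),(39,50),(50,70)):
            m=L[:,(L[2]>z0)&(L[2]<z1)]
            if m.shape[1]>3: print(n,z0,z1,m.shape[1],"x",np.percentile(m[0],[2,50,98]).round(0),"y",np.percentile(m[1],[2,50,98]).round(0))
E
python3 canpos.py; python3 - <<'E'
from bench import status
s=status.sense();print(s["wrist_force"],s["torque"],s["tool_pos"])
E
```

```text
side 18 26 148 x [-134. -110.  -85.] y [11. 40. 67.]
side 26 33 133 x [-135. -109.  -84.] y [ 5. 33. 67.]
side 33 39 80 x [-137. -108.  -82.] y [ 6. 22. 67.]
side 39 50 41 x [-117. -106.  -97.] y [ 3. 11. 14.]
side 50 70 23 x [-115. -108.  -98.] y [ 4. 11. 13.]
[0.29733303 0.10530352 0.83063208] [-0.0348402   0.01926337 -0.01013898] [0.53846326 0.06754278 0.0434745 ]
```

The can stands upright with its centre at stand y ≈ 39 mm, so about 108 mm to go.

```bash
python3 -m inch '[[0.0008,0.007,0,0],[0.001,0.008,0,0],[0.001,0.008,0,0],[0.001,0.008,0,0],[0.001,0.008,0,0],[0.001,0.008,0,0],[0.001,0.008,0,0],[0.001,0.008,0,0],[0.001,0.008,0,0],[0.001,0.008,0,0],[0.001,0.008,0,0],[0.0008,0.006,0,0]]' 0; python3 canpos.py
```

```text
t: 7.33
tool_pos: [0.5497, 0.161, 0.0433]
ee_rot: [[-0.994, 0.112, 0.0], [0.112, 0.994, 0.0], [0.0, 0.0, -1.0]]
wrist_force: [-0.9, -0.5, 1.2]
grip_width: 0.0
grasp_force: 0.9
side 18 26 158 x [-137. -111.  -86.] y [106. 134. 161.]
side 26 33 163 x [-137. -113.  -86.] y [ 98. 134. 161.]
side 33 39 106 x [-139. -109.  -85.] y [ 98. 113. 161.]
side 39 50 44 x [-116. -107.  -96.] y [ 96. 104. 107.]
side 50 70 22 x [-116. -106.  -98.] y [100. 105. 107.]
```

```bash
python3 -m inch '[[0.0005,0.004,0,0],[0.0005,0.004,0,0],[0.0003,0.003,0,0],[0.0002,0.002,0,0],[0,0,0,0]]' 0; python3 canpos.py|head -3;  python3 -m inch '[[0,0.001,0,0],[0,0.001,0,0],[0,0,0,0]]' 0
```

```text
t: 7.85
tool_pos: [0.5511, 0.1733, 0.0433]
ee_rot: [[-0.994, 0.112, 0.0], [0.112, 0.994, 0.0], [-0.0, 0.0, -1.0]]
wrist_force: [0.5, 0.7, 0.0]
grip_width: -0.0
grasp_force: 0.0
side 18 26 123 x [-137. -111.  -86.] y [118. 129. 171.]
side 26 33 145 x [-137. -109.  -86.] y [111. 129. 172.]
side 33 39 97 x [-139. -111.  -84.] y [111. 130. 171.]
t: 8.2
tool_pos: [0.5512, 0.1747, 0.0433]
ee_rot: [[-0.994, 0.113, 0.0], [0.113, 0.994, 0.0], [-0.0, 0.0, -1.0]]
wrist_force: [0.3, -0.4, -0.3]
grip_width: 0.0001
grasp_force: 0.2
```

```bash
for i in 1 2; do python3 -m inch '[[0.0001,0.001,0,0],[0.0001,0.001,0,0],[0,0,0,0],[0,0,0,0]]' 0 | grep -E 'tool_pos|wrist'; done
```

```text
tool_pos: [0.5514, 0.1767, 0.0433]
wrist_force: [-0.1, -1.0, 0.5]
tool_pos: [0.5515, 0.1781, 0.0432]
wrist_force: [0.1, -2.6, 0.0]
```

```bash
python3 -m inch '[[0.0001,0.001,0,0],[0.0001,0.001,0,0],[0,0,0,0],[0,0,0,0]]' 0 | grep -E 'tool_pos|wrist'; python3 -m inch '[[0.0001,0.002,0,0],[0,0,0,0],[0,0,0,0]]' 0 | grep -E 'tool_pos|wrist'
```

```text
tool_pos: [0.5515, 0.1786, 0.0431]
wrist_force: [-2.2, -5.9, 1.6]
tool_pos: [0.5515, 0.1788, 0.0431]
wrist_force: [-1.7, -8.5, 3.1]
```

The tool has stopped while the force rises, so the can is against the stop. Back off and go up.

```bash
python3 -m inch '[[-0.0005,-0.005,0,0],[-0.001,-0.01,0,0],[-0.002,-0.02,0,0],[0,0,0.02,0],[0,0,0.035,0],[0,0,0.035,0],[0,0,0.035,0],[0,0,0.035,0],[-0.04,0,0,0],[-0.04,0,0,0],[-0.03,0,0,0],[0,0,0,0]]' 0; python3 canpos.py; python3 - <<'E'
from bench import get_image
import cv2
a=cv2.resize(get_image("side")["color"][150:350,180:380],None,fx=2,fy=3)
b=cv2.resize(get_image("top")["color"][125:305,180:350],None,fx=2.35,fy=600/180)
cv2.imwrite("pics/f.png",cv2.hconcat([a,b[:, :399]]))
E
```

```text
t: 10.45
tool_pos: [0.4323, 0.1478, 0.2029]
ee_rot: [[-0.994, 0.109, -0.005], [0.109, 0.994, 0.001], [0.005, 0.001, -1.0]]
wrist_force: [-0.6, -0.5, -0.7]
grip_width: -0.0003
grasp_force: 0.0
side 18 26 106 x [-137. -112.  -85.] y [123. 130. 169.]
side 26 33 109 x [-138. -112.  -85.] y [122. 131. 171.]
side 33 39 69 x [-139. -108.  -85.] y [123. 138. 169.]
top 18 26 21 x [-144. -109.  -84.] y [-78. 123. 169.]
top 26 33 15 x [-126.  -91.  -84.] y [123. 149. 171.]
top 33 39 26 x [-127.  -90.  -83.] y [122. 147. 171.]
```

View pics/f.png

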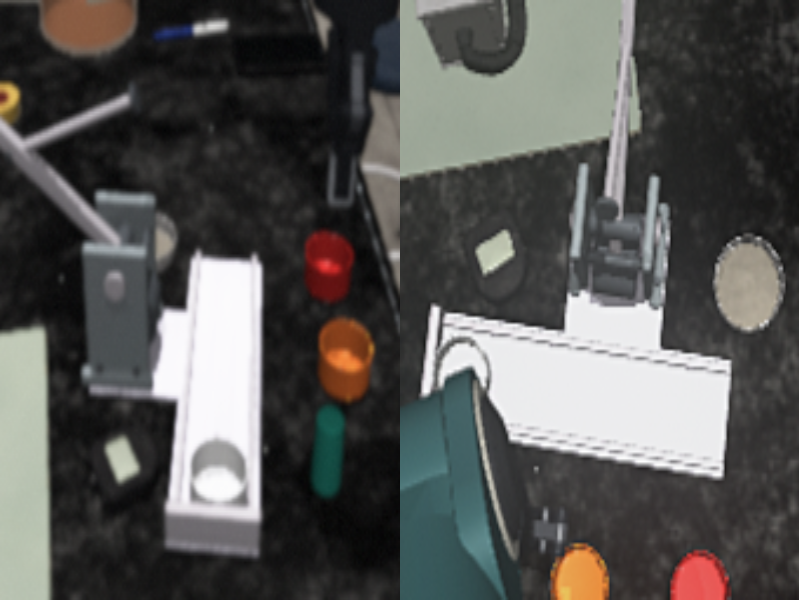

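The final picture shows the can at (218,475) against the end stop. The arm is raised, the cap, lid and stopwatch are unmoved, and the gripper is clear. Top depth gives the can's centre at y ≈ 147 mm, as required.

```bash
python3 -c "from bench import manip;print(manip.close_job())"
```

```text
the job is handed in; nothing more can be done
None
```

The job is handed in at about 10.5 s of the 51 s: the retaining arm is raised and leaning back by itself, and the can stands in its lane against the end stop; the cap, lid and stopwatch look unmoved in the last picture.

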